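# Show the clear jar's strip to the label reader

## Task

Pick up the clear glass jar with the blue cap, keep it upright, and set it centred in the ring on the label reader's pad, turned so that its yellow strip faces squarely at the reader's red window. Leave the amber jar and the white pill tray where they are.

Things in the scene. Friction and masses are not known exactly. Their poses are not given: they have to be found in the camera images.
- clear_jar_mid (a point): The jar to show: upright clear glass jar, tight blue cap (turns as one), 0.2 kg, 95 mm tall; glass 50 mm wide, cap 52 mm wide from 65 to 95 mm up. Grip the cap from above. A yellow strip, 23 mm wide, runs up one side and on, 10 mm wide, over the cap from rim to middle. Point: on the axis, half-way up (47.5 mm above the underside). z up; x points from the axis out through the strip.
- reader_window (a point): Fixed label reader: black block 50 x 88 x 45 mm tall, red window in its side towards the robot, red bar on top over it; before it a grey pad, 4 mm thick, with a black ring 66 mm wide. Point: middle of the window, 25 mm above the ledge. x points level from window into block, z up. Ring centre at x = -55 mm, y = 0; pad top at z = -21 mm. Strip faces window when the two x agree.
- amber_jar_mid (a point): Bystander: amber glass jar with a white cap, same shape, size and yellow strip as the clear jar, standing on the ledge. Point and axes as for the clear jar. Not to be moved.
- pill_tray: Bystander: white plastic open pill tray, 60 x 150 mm and 25 mm tall, seven compartments along its length, lying on the ledge. Origin at the centre of its underside, y along its length, z up. Not to be moved. (A low orange nail brush, 28 mm tall, lies farther off on the robot's right.)

How it is judged:
At the end, for the whole second after the job is handed in: The clear jar stands upright and at rest on the reader's pad, within 15 mm of the ring's centre both along and across, its yellow strip facing the red window within about 14 degrees; the amber jar and the pill tray are within 20 mm of where they began (x of clear_jar_mid in the frame of reader_window between -0.07 and -0.04 m and y of clear_jar_mid in the frame of reader_window between -0.015 and 0.015 m and z of clear_jar_mid in the frame of reader_window between 0.0245 and 0.031 m and angle between clear_jar_mid's own z axis and vertical below 0.1 rad and angle between the x axis of clear_jar_mid and the x axis of reader_window, either way round below 0.24 rad and x of reader_window in the frame of clear_jar_mid above 0.02 m and linear speed of clear_jar below 0.02 m/s and distance of each of amber_jar_mid, pill_tray from where it was at the start of the episode below 0.02 m); the robot touches nothing.
It fails at once if the clear jar is tipped more than about 35 degrees (angle between clear_jar_mid's own z axis and vertical above 0.6 rad).
It fails at once if the amber jar is moved more than 20 mm (distance of amber_jar_mid from where it was at the start of the episode above 0.02 m).
It fails at once if the pill tray is moved more than 20 mm (distance of pill_tray from where it was at the start of the episode above 0.02 m).
It also fails if it takes over 48 s, if anything falls off the work surface, if the arm or the gripper's body presses on something with over 40 N, if the wrist force passes 120 N, or if a joint passes its speed limit or range.

## Robot

A 6-joint arm with a two-finger parallel gripper is mounted at the origin on the work surface. World frame = base frame: x ahead of the robot, y to its left, z up, the work surface at z = 0. Lengths are in m, angles in rad, forces in N, time in s.
With the tool pointing down it reaches from about 0.35 to 0.85 m from the base axis. Payload 8.1 kg.
Tool frame: the origin (TCP) lies midway between the tips of the shut fingers; the grasp point (between the pads) lies 19 mm behind it; z points along the fingers, y is the direction in which the jaws open and shut (so a half turn about z gives the same grasp; the last joint's range is limited). The gripper opens to 85 mm and grips with 20 to 120 N. Pads are 22 mm wide; open, the fingers measure 114 mm over their backs; the gripper's body (76 mm by 85 mm) begins 54 mm behind the grasp point. The pads swing forward as they close: fully open they stand 13 mm farther back than shut.
Start: joints at [1.105, 0.13, 1.488, -0, 1.523, -0.085], TCP at [0.223, 0.557, 0.231] pointing down, gripper open.
Joint ranges: [-2.96, 2.96], [-0.89, 2.26], [0.02, 2.5], [-1.34, 4.48], [0, 2.73], [-2.66, 2.66]. Speed limits (rad/s): [2.39, 2.39, 2.79, 3.14, 3.14, 3.14].

## Interface

Orientations are given as a rotation vector (axis times angle).
In Python, from plant import r gives the robot as it stands.
- The arm moves only by the shell command python3 -m inch 'ROWS' [OPENING] [FORCE]. ROWS is JSON, a list of rows, each a list of 6 numbers: the shift along the world's x, y, z scaled (see below), then the turn, a rotation vector about the world's x, y, z scaled (see below). In form: [[tx, ty, tz, wx, wy, wz], ...]. A call has 1 to 5 rows; each row shifts and turns the commanded pose from where the row before left it; what a row does not reach is not made up. The controller multiplies each number of a shift by 0.04 m and each number of a turn by 0.12 rad. A row lasts 1/10 s, in which the tool goes at most 50 mm and 8.59 degrees, less where a joint would pass 70% of its speed; a pose out of reach is approached as far as the arm can. A call with a number of a shift or a turn outside -1 to 1 is refused whole. A call with a gripper value outside its range is refused whole. OPENING is the opening, from 0 (shut) to 1 (fully open), set as the call begins (- or left out, the last holds). The fingers move at their own pace and stop on an object; FORCE is the grip in N (left out, the last holds). Time passes only in rows, so rows that do not move let the fingers close. It gives the time, the measured TCP pose, the force and the opening at its end, in the units of the state.
- r.sense(): the state, without advancing time (a new reading comes with each control period).
- r.snapshot(name): name is "side" or "top"; returns the picture (420x560x3 uint8, red, green, blue); there is no depth.
- r.camera_info(name): a dict with "camera_matrix" (3x3 intrinsics, pixels), "k1" (the pictures are not rectified: a ray, as slopes to the right and down, at radius r is drawn at 1 + k1 r^2 times it, then the intrinsics apply), "pose" (4x4, takes a point from camera to world coordinates). Camera axes: x right, y down, z forward; pixel columns grow to the right and rows downward; lengths in m; the calibration is good to about 2 mm. A picture is of the moment at which its call begins. camera_info takes no time and is no camera call.
- r.job_done(): hands the job in, once; it reports no verdict.
The state is a dict: "time_s": time; "q": joint angles; "joint_velocities": joint speeds; "joint_torque": joint torques, N m; "position": TCP position; "tcp_rot": TCP orientation; "wrist_force": force on the tool from outside, world axes, zero at the start; "ft_torque": the same for the moment, N m; "grip_width": finger opening in m.
Only numpy, scipy, OpenCV 4.12 (cv2) and the standard library are available. Lean on these libraries where they do the work, as an engineer would, in place of code of your own. Each camera call takes 0.05 s, during which the arm holds its last target. There are 200 camera calls.

## Working session

There is one attempt and no reset: what is moved stays moved. The work goes in short steps, Python scripts to look and compute and a shell command to move; the robot and the scene stay as the last step left them, time stands still between calls to the robot, and variables do not carry over. Pictures are saved under pics/ and viewed, about 8 in all and at most 12, crops included, and the job is handed in when it is done.

```bash
ls; mkdir -p pics; python3 - <<'E'
from plant import r
import cv2,numpy as np
for n in("side","top"):
    im=r.snapshot(n); cv2.imwrite(f"pics/{n}0.png",im[:,:,::-1]); i=r.camera_info(n); print(n,i)
s=r.sense();print(s)
E
```

```text
pics
side {'camera_matrix': array([[390.21571587,   0.        , 278.12135532],
       [  0.        , 390.21571587, 217.83048258],
       [  0.        ,   0.        ,   1.        ]]), 'k1': -0.11464113178256706, 'pose': array([[-0.99953958,  0.00536062,  0.02986459,  0.56438716],
       [-0.02106654,  0.58574997, -0.81021798,  0.70479665],
       [-0.02183645, -0.81047408, -0.58536734,  0.55727845],
       [ 0.        ,  0.        ,  0.        ,  1.        ]])}
top {'camera_matrix': array([[492.63550403,   0.        , 277.23086162],
       [  0.        , 492.63550403, 208.26812304],
       [  0.        ,   0.        ,   1.        ]]), 'k1': -0.08552769828210868, 'pose': array([[ 0.0221456 , -0.98374602,  0.17819466,  0.40712931],
       [-0.99973011, -0.02053892,  0.01085631,  0.04730911],
       [-0.00701992, -0.17838699, -0.98393537,  1.12310216],
       [ 0.        ,  0.        ,  0.        ,  1.        ]])}
{'time_s': 0.1, 'q': array([ 1.10462919e+00,  1.31093354e-01,  1.48914146e+00, -1.03838870e-05,
        1.52302634e+00, -8.53792729e-02]), 'joint_velocities': array([ 0.00024079, -0.00242945, -0.00395672,  0.00010258,  0.00115189,
        0.00049242]), 'joint_torque': array([ 1.59340590e-03, -5.70961726e+01, -5.01933968e+01, -1.05837496e-04,
        8.45343660e-03,  7.20612161e-05]), 'position': array([0.22274099, 0.55659464, 0.23036062]), 'tcp_rot': array([-5.94447912e-01, -3.08438617e+00,  2.52591850e-03]), 'wrist_force': array([-0.12471762, -0.25423205,  0.26267164]), 'ft_torque': array([ 0.03709126,  0.02229606, -0.00067753]), 'grip_width': 0.08551555592795775}
```

View pics/side0.png

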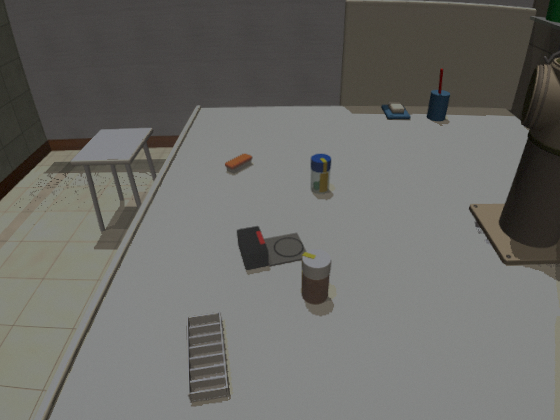

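View pics/top0.png

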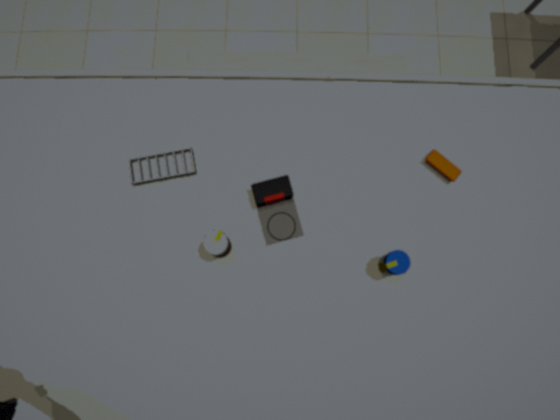

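The side view shows the clear jar near (320,172), the reader at (253,247), its ring at (289,247), the amber jar at (315,278) and the tray at (207,355). The top view shows the blue cap at (396,262) with its strip pointing left, the ring at (281,226), the amber jar at (216,242) and the tray at (163,166).

```bash
cat > h.py <<'E'
import cv2,numpy as np
from plant import r
def ray(n,uv):
    i=r.camera_info(n);K=i["camera_matrix"];P=i["pose"]
    p=cv2.undistortPoints(np.array([[uv]],float),K,np.array([i["k1"],0,0,0.]))[0,0]
    return P[:3,3],P[:3,:3]@np.array([p[0],p[1],1])
def plane(n,uv,z):
    o,d=ray(n,uv);return o+d*(z-o[2])/d[2]
def tri(a,b):
    (o1,d1),(o2,d2)=ray("top",a),ray("side",b)
    t=np.linalg.lstsq(np.c_[d1,-d2],o2-o1,rcond=None)[0]
    p,q=o1+d1*t[0],o2+d2*t[1];return (p+q)/2,np.linalg.norm(p-q)
def mask(im,name,box=None):
    h=cv2.cvtColor(im,cv2.COLOR_RGB2HSV).astype(int);H,S,V=h[...,0],h[...,1],h[...,2]
    m={"blue":(H>95)&(H<130)&(S>140)&(V>60),"yellow":(H>20)&(H<36)&(S>130)&(V>70),
       "red":((H<8)|(H>172))&(S>150)&(V>60)}[name]
    if box:
        b=np.zeros_like(m);b[box[1]:box[3],box[0]:box[2]]=1;m=m&b
    return m
def cen(m): 
    y,x=np.nonzero(m);return np.array([x.mean(),y.mean()]),len(x)
E
python3 - <<'E'
from h import *
np.set_printoptions(precision=4,suppress=True)
t=cv2.imread("pics/top0.png")[:,:,::-1].copy();s=cv2.imread("pics/side0.png")[:,:,::-1].copy()
B=(370,235,420,285)
mb=mask(t,"blue",B);my=mask(t,"yellow",B)
for n,m in("blue",mb),("yel",my):
    y,x=np.nonzero(m);print(n,cen(m),x.min(),x.max(),y.min(),y.max())
for n,b in("amberyel",(195,220,235,265)),: print(n,cen(mask(t,"yellow",b)))
print("red",cen(mask(t,"red",(240,165,310,210))))
c=lambda im,x,y,w,h,k:cv2.resize(im[y:y+h,x:x+w],None,fx=k,fy=k,interpolation=cv2.INTER_CUBIC)
a=np.hstack([c(t,240,165,70,85,6),c(t,365,235,60,85,6)])
b=np.hstack([c(s,230,215,90,85,4),c(s,295,140,55,85,4)])
cv2.imwrite("pics/a.png",a[:,:,::-1]);cv2.imwrite("pics/b.png",b[:,:,::-1])
E
```

```text
blue (array([398.4481, 261.6011]), 366) 386 409 251 273
yel (array([390.5588, 264.2353]), 34) 386 395 262 267
amberyel (array([218.2857, 235.6071]), 28)
red (array([273.6036, 196.7387]), 111)
```

View pics/a.png

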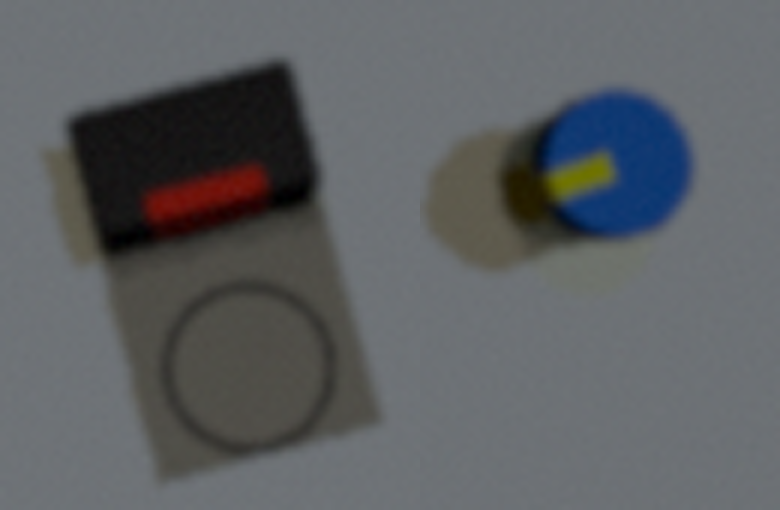

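View pics/b.png

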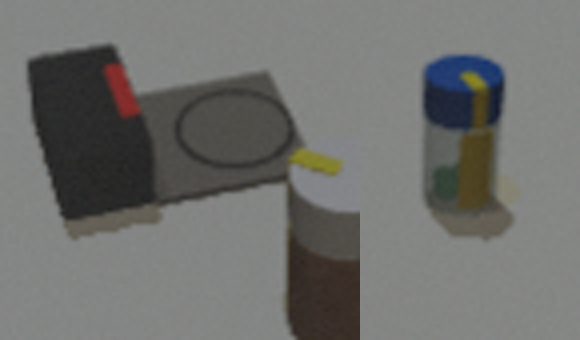

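Crop a puts the ring centre at about (281.1,225.8) and the cap centre at about (397.2,261.7), with the strip pointing left and slightly down. Crop b puts the ring at (288.4,246.4) and the cap-top centre at (320.6,158.1). Next I triangulate these points and check their heights.

```bash
python3 - <<'E'
from h import *
np.set_printoptions(precision=4,suppress=True)
print("ring",tri((281.1,225.8),(288.4,246.4)));print("cap",tri((397.2,261.7),(320.6,158.1)))
t=cv2.imread("pics/top0.png")[:,:,::-1].copy()
A=lambda x,y:(240+(x+.5)/6-.5,165+(y+.5)/6-.5)
Cc=lambda x,y:(365+(x-420+.5)/6-.5,235+(y+.5)/6-.5)
ang=lambda p,q:np.degrees(np.arctan2(*(q-p)[[1,0]]))
for z0 in(0,):
    T=lambda x,y,z:plane("top",A(x,y),z+z0)
    print("ringplane",T(249,367,.004),"side",plane("side",(288.4,246.4),.004))
    print("diam",np.linalg.norm(T(162,367,.004)-T(336,367,.004)))
    print("pad edges deg",ang(T(160,480,.004),T(107,255,.004)),ang(T(380,420,.004),T(318,205,.004)),"front-90",ang(T(160,480,.004),T(380,420,.004))+90)
    print("block back",ang(T(70,120,.045),T(288,65,.045))+90)
    red=plane("top",cen(mask(t,"red",(240,165,310,210)))[0],.045);print("red",red,"dir from ring",ang(T(249,367,.004),red))
    c=plane("top",Cc(616.5,163),.095+z0);print("cap",c,"side",plane("side",(320.6,158.1),.095))
    print("cap diam",np.linalg.norm(plane("top",Cc(541,163),.095)-plane("top",Cc(692,163),.095)))
    tip=plane("top",Cc(612,168),.095);rim=plane("top",Cc(549,185),.095)
    print("strip deg",ang(c,rim),ang(tip,rim), "tip-c",tip-c)
    print("amber cap/tray", plane("top",(216.5,242),.095),plane("top",(163,167),.02))
E
```

```text
ring (array([0.5682, 0.0499, 0.007 ]), np.float64(0.0009696204826490963))
cap (array([ 0.4848, -0.1942,  0.096 ]), np.float64(0.0005718030812361518))
ringplane [0.5692 0.0499 0.004 ] side [0.5677 0.0465 0.004 ]
diam 0.06653319190319763
pad edges deg 14.69231783775744 16.76278522306222 front-90 16.541165085322547
block back 15.711578188925358
red [0.6284 0.0679 0.045 ] dir from ring 16.899777079329372
cap [ 0.485  -0.1947  0.095 ] side [ 0.4843 -0.196   0.095 ]
cap diam 0.053031882423591706
strip deg 108.70426471385204 105.82566865846675 tip-c [-0.0018  0.0016  0.    ]
amber cap/tray [0.5187 0.1846 0.095 ] [0.6989 0.3274 0.02  ]
```

Both views agree:

| Item | Position (m) | Yaw | Check |
|---|---|---|---|
| Ring centre | (0.5685, 0.049) | about 16° (reader) | z ≈ 0.004–0.007; 66.5 mm wide |
| Cap | (0.485, −0.1945) | about 106.5° (strip) | z = 0.096; 53 mm wide |

So the jar must turn by −90.5°. I will grip with the jaw axis at 16.5°, so the tool has to turn about −51.7° on the way there.

```bash
R='[[0.35,-1,0,0,0,-0.4],[0.35,-1,0,0,0,-0.4],[0.35,-1,0,0,0,-0.4],[0.35,-1,0,0,0,-0.4],[0.35,-1,0,0,0,-0.4]]'; unset R
python3 -m inch '[[0.35,-1,0,0,0,-0.4],[0.35,-1,0,0,0,-0.4],[0.35,-1,0,0,0,-0.4],[0.35,-1,0,0,0,-0.4],[0.35,-1,0,0,0,-0.4]]' 1
python3 -m inch '[[0.35,-1,0,0,0,-0.4],[0.35,-1,0,0,0,-0.4],[0.35,-1,0,0,0,-0.4],[0.35,-1,0,0,0,-0.4],[0.35,-1,0,0,0,-0.4]]'
python3 -m inch '[[0.35,-1,0,0,0,-0.4],[0.35,-1,0,0,0,-0.4],[0.35,-1,0,0,0,-0.4],[0.35,-1,0,0,0,-0.4],[0.35,-1,0,0,0,-0.4]]'
cat > st.py <<'E'
from h import *
from scipy.spatial.transform import Rotation as Ro
s=r.sense();M=Ro.from_rotvec(s["tcp_rot"]).as_matrix()
np.set_printoptions(precision=4,suppress=True)
print(s["time_s"],s["position"],"yaw_y",np.degrees(np.arctan2(M[1,1],M[0,1])),"z",M[:,2],s["wrist_force"],s["grip_width"],s["q"])
E
python3 st.py
```

```text
time_s: 0.6
position: [0.293, 0.3553, 0.2308]
tcp_rot: [-0.962, -2.991, 0.001]
wrist_force: [1.9, -1.0, 0.3]
grip_width: 0.0856
time_s: 1.1
position: [0.363, 0.1554, 0.2311]
tcp_rot: [1.313, 2.854, 0.0]
wrist_force: [0.3, 0.4, -0.2]
grip_width: 0.0853
time_s: 1.6
position: [0.433, -0.0448, 0.2311]
tcp_rot: [-1.646, -2.676, -0.0]
wrist_force: [0.9, 1.4, 0.1]
grip_width: 0.0852
1.6 [ 0.433  -0.0448  0.2311] yaw_y 26.801223467601822 z [-0.0001  0.0001 -1.    ] [0.8605 1.3897 0.1456] 0.0851918415370302 [-0.221  -0.3309  1.9192  0.0001  1.5533 -0.6888]
```

```bash

python3 -m inch '[[0.33,-0.94,0,0,0,-0.38],[0.33,-0.94,0,0,0,-0.38],[0.33,-0.94,0,0,0,-0.38],[0.32,-0.93,0,0,0,-0.37],[0,0,0,0,0,0]]' 
python3 st.py; python3 - <<'E'
from h import *
t=r.snapshot("top");s=r.snapshot("side")
c=lambda im,x,y,w,h,k:cv2.resize(im[y:y+h,x:x+w],None,fx=k,fy=k,interpolation=cv2.INTER_CUBIC)
cv2.imwrite("pics/c.png",np.hstack([c(t,340,190,120,120,3),c(s,260,80,120,120,3)])[:,:,::-1])
E
```

```text
time_s: 2.1
position: [0.4855, -0.1968, 0.2302]
tcp_rot: [-1.885, -2.513, 0.002]
wrist_force: [-0.4, 1.6, 0.3]
grip_width: 0.0856
2.1 [ 0.4855 -0.1968  0.2302] yaw_y 16.251574470412883 z [-0.0014 -0.0007 -1.    ] [-0.3654  1.6346  0.2607] 0.08558936063591206 [-0.4822 -0.0747  1.6991 -0.0012  1.5181 -0.7658]
```

View pics/c.png

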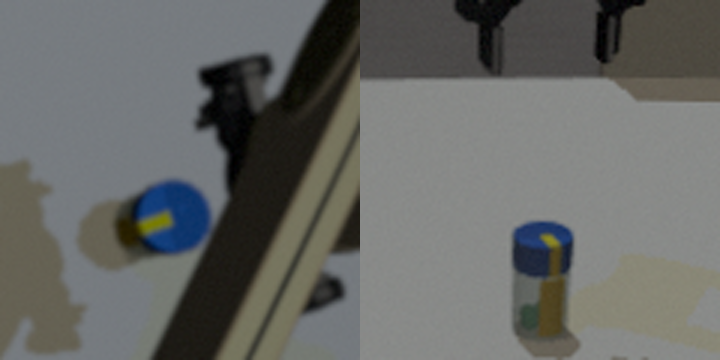

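In the crop, the fingers in the side view are centred around column 549/3, with the jar at 543/3 below them, so they are roughly aligned. I descend to just above the cap and check there.

```bash

python3 -m inch '[[0,0,-0.9,0,0,0],[0,0,-0.9,0,0,0],[0,0,-0.8,0,0,0],[0,0,0,0,0,0],[0,0,0,0,0,0]]' 
python3 st.py; python3 - <<'E'
from h import *
t=r.snapshot("top");s=r.snapshot("side")
c=lambda im,x,y,w,h,k:cv2.resize(im[y:y+h,x:x+w],None,fx=k,fy=k,interpolation=cv2.INTER_CUBIC)
cv2.imwrite("pics/d.png",np.hstack([c(t,350,200,90,110,4),c(s,275,100,90,110,4)])[:,:,::-1])
E
```

```text
time_s: 2.7
position: [0.485, -0.1919, 0.1276]
tcp_rot: [-1.876, -2.518, 0.0]
wrist_force: [-0.2, -0.1, 0.2]
grip_width: 0.0851
2.7 [ 0.485  -0.1919  0.1276] yaw_y 16.619928923907967 z [-0.0011  0.0007 -1.    ] [-0.1728 -0.0642  0.1678] 0.08511516338107615 [-0.4752 -0.0057  1.823   0.0002  1.3256 -0.7653]
```

View pics/d.png

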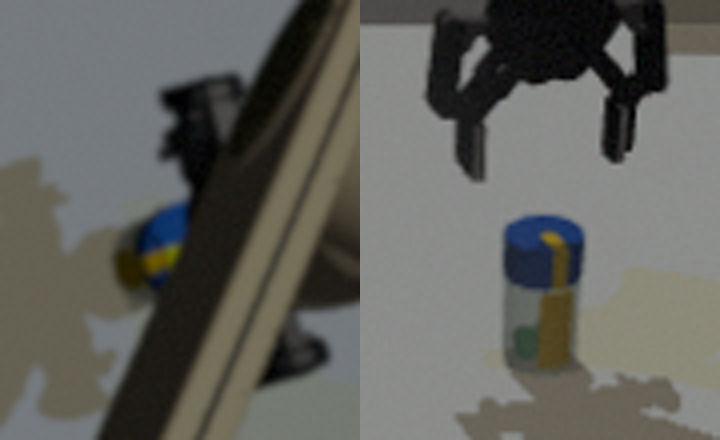

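The fingertips' midpoint is at column 545 of the crop and the cap at 543, so they are aligned. I lower to TCP z ≈ 0.060 and close.

```bash

python3 -m inch '[[0,-0.06,-0.6,0,0,0],[0,0,-0.6,0,0,0],[0,0,-0.5,0,0,0],[0,0,0,0,0,0],[0,0,0,0,0,0]]' 
python3 st.py
python3 -m inch '[[0,0,0,0,0,0],[0,0,0,0,0,0],[0,0,0,0,0,0],[0,0,0,0,0,0],[0,0,0,0,0,0]]' 0 50
python3 -m inch '[[0,0,0,0,0,0],[0,0,0,0,0,0],[0,0,0,0,0,0],[0,0,0,0,0,0],[0,0,0,0,0,0]]'
python3 st.py
```

```text
time_s: 3.3
position: [0.4864, -0.1958, 0.0612]
tcp_rot: [1.877, 2.517, 0.0]
wrist_force: [-0.4, -0.3, -0.7]
grip_width: 0.0854
3.3 [ 0.4864 -0.1958  0.0612] yaw_y 16.556527468088206 z [ 0.0018 -0.0009 -1.    ] [-0.359  -0.2977 -0.653 ] 0.08541918700840283 [-0.4805  0.078   1.868  -0.      1.1936 -0.7695]
time_s: 3.8
position: [0.4863, -0.1961, 0.0611]
tcp_rot: [1.877, 2.516, -0.0]
wrist_force: [-3.1, -0.4, 7.0]
grip_width: 0.0509
time_s: 4.3
position: [0.4863, -0.1961, 0.0611]
tcp_rot: [1.877, 2.516, -0.0]
wrist_force: [-2.5, 0.2, 7.9]
grip_width: 0.0512
4.3 [ 0.4863 -0.1961  0.0611] yaw_y 16.54421844053627 z [ 0.002  -0.0015 -1.    ] [-2.5241  0.169   7.9247] 0.0512177487176466 [-0.4809  0.0777  1.8684 -0.0004  1.1931 -0.7695]
```

Gripped at 51 mm, which matches the 52 mm cap. Now I lift and check.

```bash

python3 -m inch '[[0,0,0.2,0,0,0],[0,0,0.5,0,0,0],[0,0,0.7,0,0,0],[0,0,0.7,0,0,0],[0,0,0.4,0,0,0]]' 
python3 -m inch '[[0,0,0,0,0,0],[0,0,0,0,0,0],[0,0,0,0,0,0]]'
python3 st.py;python3 - <<'E'
from h import *
t=r.snapshot("top");s=r.snapshot("side")
c=lambda im,x,y,w,h,k:cv2.resize(im[y:y+h,x:x+w],None,fx=k,fy=k,interpolation=cv2.INTER_CUBIC)
cv2.imwrite("pics/e.png",np.hstack([c(t,350,200,90,110,4),c(s,275,80,90,110,4)])[:,:,::-1])
E
```

```text
time_s: 4.8
position: [0.4863, -0.1958, 0.1624]
tcp_rot: [1.877, 2.516, 0.001]
wrist_force: [0.9, -0.2, -2.8]
grip_width: 0.0507
time_s: 5.1
position: [0.4845, -0.1948, 0.1577]
tcp_rot: [-1.877, -2.516, 0.001]
wrist_force: [0.0, -0.0, -2.2]
grip_width: 0.0508
5.1 [ 0.4845 -0.1948  0.1577] yaw_y 16.54948527504424 z [-0.0023  0.0012 -1.    ] [ 0.0086 -0.0381 -2.1541] 0.05080777727230097 [-0.4806 -0.0308  1.7907  0.      1.3842 -0.7695]
```

View pics/e.png

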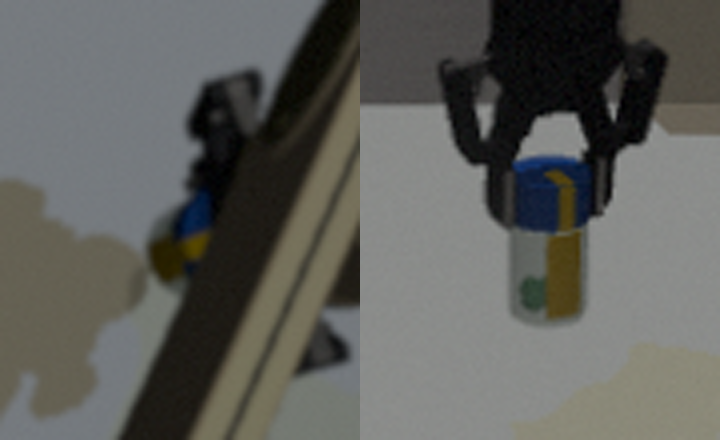

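The jar hangs upright in the grip, with its strip still towards the side camera; the force reads −2.2 N, which is the jar's weight. I now carry it over the ring, shifting (0.084, 0.244) and turning −90.5° over 15 rows.

```bash

python3 -m inch '[[0.14,0.41,0,0,0,-0.88],[0.14,0.41,0,0,0,-0.88],[0.14,0.41,0,0,0,-0.88],[0.14,0.41,0,0,0,-0.88],[0.14,0.41,0,0,0,-0.88]]' 
python3 -m inch '[[0.14,0.41,0,0,0,-0.88],[0.14,0.41,0,0,0,-0.88],[0.14,0.41,0,0,0,-0.88],[0.14,0.41,0,0,0,-0.88],[0.14,0.41,0,0,0,-0.88]]' 
python3 -m inch '[[0.14,0.41,0,0,0,-0.88],[0.14,0.41,0,0,0,-0.88],[0.14,0.41,0,0,0,-0.88],[0.14,0.4,0,0,0,-0.88],[0.14,0.4,0,0,0,-0.88]]' 
python3 -m inch '[[0,0,0,0,0,0],[0,0,0,0,0,0],[0,0,0,0,0,0]]'
python3 st.py;python3 - <<'E'
from h import *
t=r.snapshot("top");s=r.snapshot("side")
c=lambda im,x,y,w,h,k:cv2.resize(im[y:y+h,x:x+w],None,fx=k,fy=k,interpolation=cv2.INTER_CUBIC)
cv2.imwrite("pics/f.png",np.hstack([c(t,240,165,90,110,4),c(s,225,170,110,110,4)])[:,:,::-1])
E
```

```text
time_s: 5.7
position: [0.5129, -0.1125, 0.1581]
tcp_rot: [-2.474, -1.934, 0.002]
wrist_force: [0.5, 0.2, -2.6]
grip_width: 0.0506
time_s: 6.2
position: [0.5409, -0.0306, 0.1581]
tcp_rot: [-2.893, -1.222, 0.003]
wrist_force: [0.3, -0.2, -2.2]
grip_width: 0.0508
time_s: 6.7
position: [0.5689, 0.0505, 0.158]
tcp_rot: [-3.112, -0.425, 0.003]
wrist_force: [0.2, -0.9, -2.6]
grip_width: 0.0511
time_s: 7.0
position: [0.5689, 0.0493, 0.1587]
tcp_rot: [3.111, 0.434, -0.002]
wrist_force: [-0.5, 0.3, -2.1]
grip_width: 0.0507
7.0 [0.5689 0.0493 0.1587] yaw_y -74.12140375222629 z [-0.0011 -0.0003 -1.    ] [-0.4588  0.2936 -2.0845] 0.05074598483449866 [-0.0032  0.0988  1.6562 -0.0003  1.3877  1.2905]
```

View pics/f.png

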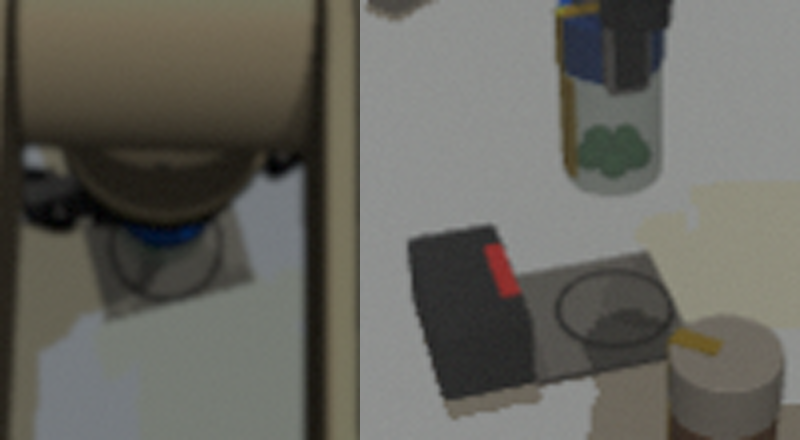

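The jar is directly above the ring: crop columns 613 against 614, with the strip towards the red window. I lower it slowly onto the pad.

```bash

python3 -m inch '[[0,0,-0.6,0,0,0],[0,0,-0.7,0,0,0],[0,0,-0.6,0,0,0],[0,0,-0.2,0,0,0],[0,0,0,0,0,0]]' 
python3 -m inch '[[0,0,0,0,0,0],[0,0,0,0,0,0],[0,0,-0.04,0,0,0],[0,0,-0.04,0,0,0],[0,0,0,0,0,0]]' 
python3 st.py
```

```text
time_s: 7.6
position: [0.5681, 0.0494, 0.074]
tcp_rot: [-3.111, -0.431, 0.005]
wrist_force: [-0.7, 0.7, -2.7]
grip_width: 0.0506
time_s: 8.1
position: [0.5694, 0.0499, 0.0721]
tcp_rot: [-3.112, -0.432, -0.0]
wrist_force: [-0.8, -0.2, -2.5]
grip_width: 0.0507
8.1 [0.5694 0.0499 0.0721] yaw_y -74.20470398283561 z [ 0.0001  0.     -1.    ] [-0.781  -0.1731 -2.4774] 0.05066291656053738 [-0.0024  0.187   1.7262  0.      1.2283  1.2927]
```

```bash

python3 -m inch '[[0,0,-0.08,0,0,0],[0,0,0,0,0,0],[0,0,0,0,0,0]]' 
python3 -m inch '[[0,0,-0.05,0,0,0],[0,0,0,0,0,0],[0,0,0,0,0,0]]' 
python3 -m inch '[[0,0,-0.03,0,0,0],[0,0,0,0,0,0],[0,0,0,0,0,0]]'
```

```text
time_s: 8.4
position: [0.5691, 0.0499, 0.0686]
tcp_rot: [-3.112, -0.432, 0.001]
wrist_force: [0.7, -0.4, -2.4]
grip_width: 0.051
time_s: 8.7
position: [0.5693, 0.0498, 0.0668]
tcp_rot: [-3.112, -0.432, 0.0]
wrist_force: [-0.2, 0.5, -2.2]
grip_width: 0.0511
time_s: 9.0
position: [0.5693, 0.0498, 0.0656]
tcp_rot: [-3.112, -0.432, 0.0]
wrist_force: [-0.1, -0.4, -1.8]
grip_width: 0.0511
```

```bash

python3 -m inch '[[0,0,-0.03,0,0,0],[0,0,0,0,0,0],[0,0,0,0,0,0]]' 
python3 -m inch '[[0,0,-0.03,0,0,0],[0,0,0,0,0,0],[0,0,0,0,0,0]]'
```

```text
time_s: 9.3
position: [0.5699, 0.0499, 0.0652]
tcp_rot: [3.112, 0.432, 0.002]
wrist_force: [-0.5, 0.8, 4.2]
grip_width: 0.0507
time_s: 9.6
position: [0.5704, 0.0501, 0.0651]
tcp_rot: [-3.112, -0.432, -0.003]
wrist_force: [-3.9, 1.1, 13.4]
grip_width: 0.0508
```

It touched the pad at TCP z = 0.065, the height expected. I relieve the push, open, and rise.

```bash

python3 -m inch '[[0,0,0.04,0,0,0],[0,0,0,0,0,0],[0,0,0,0,0,0]]' 
python3 -m inch '[[0,0,0,0,0,0],[0,0,0,0,0,0],[0,0,0,0,0,0],[0,0,0,0,0,0],[0,0,0,0,0,0]]' 1
python3 -m inch '[[0,0,0.3,0,0,0],[0,0,0.6,0,0,0],[0,0,0.9,0,0,0],[0,0,0.9,0,0,0],[0,0,0.9,0,0,0]]'
python3 -m inch '[[-0.7,0,0.7,0,0,0],[-0.9,0,0.5,0,0,0],[-0.9,0,0,0,0,0],[-0.9,0,0,0,0,0],[-0.9,0,0,0,0,0]]'
python3 st.py;python3 - <<'E'
from h import *
t=r.snapshot("top");s=r.snapshot("side")
cv2.imwrite("pics/t1.png",t[:,:,::-1]);cv2.imwrite("pics/s1.png",s[:,:,::-1])
c=lambda im,x,y,w,h,k:cv2.resize(im[y:y+h,x:x+w],None,fx=k,fy=k,interpolation=cv2.INTER_CUBIC)
cv2.imwrite("pics/g.png",np.hstack([c(t,240,165,85,110,4),c(s,225,170,110,110,4)])[:,:,::-1])
E
```

```text
time_s: 9.9
position: [0.5698, 0.0499, 0.0652]
tcp_rot: [3.112, 0.432, 0.001]
wrist_force: [-0.2, 1.1, 4.2]
grip_width: 0.0509
time_s: 10.4
position: [0.5693, 0.0498, 0.0648]
tcp_rot: [-3.112, -0.431, 0.0]
wrist_force: [-0.3, 0.9, -0.2]
grip_width: 0.0855
time_s: 10.9
position: [0.5693, 0.0498, 0.2113]
tcp_rot: [3.112, 0.432, 0.001]
wrist_force: [1.9, 0.3, 0.1]
grip_width: 0.0853
time_s: 11.4
position: [0.3962, 0.0498, 0.258]
tcp_rot: [3.112, 0.432, 0.003]
wrist_force: [0.0, 0.1, 0.2]
grip_width: 0.0854
11.4 [0.3962 0.0498 0.258 ] yaw_y -74.20811104815643 z [ 0.0017 -0.     -1.    ] [0.0011 0.148  0.2086] 0.08544605384076363 [-0.0034 -0.4507  1.9601  0.      1.6305  1.2917]
```

View pics/g.png

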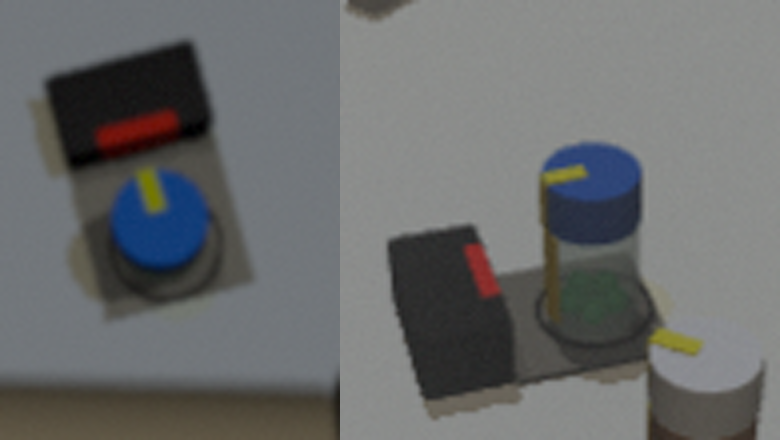

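The jar stands upright in the ring with its strip towards the red window. In the crop the cap centre is at about (160,218) in the top view and the strip runs from (156,210) to (146,172). I put numbers on this and check the bystanders.

```bash
python3 - <<'E'
from h import *
np.set_printoptions(precision=4,suppress=True)
A=lambda x,y:(240+(x+.5)/4-.5,165+(y+.5)/4-.5)
S=lambda x,y:(225+(x-340+.5)/4-.5,170+(y+.5)/4-.5)
ang=lambda p,q:np.degrees(np.arctan2(*(q-p)[[1,0]]))
c=plane("top",A(160,218),.099);print("cap",c,"side",plane("side",S(591,172),.099),tri(A(160,218),S(591,172)))
print("strip",ang(plane("top",A(156,210),.099),plane("top",A(146,172),.099)),ang(c,plane("top",A(146,172),.099)))
a=16*np.pi/180;d=c[:2]-[.5685,.0492];print("off along/across",d@[np.cos(a),np.sin(a)],d@[-np.sin(a),np.cos(a)])
im=[cv2.imread(f"pics/{n}.png").astype(int) for n in("top0","t1","side0","s1")]
for i,b in((0,(120,140,205,190)),(0,(195,220,240,262)),(2,(180,305,235,405)),(2,(298,268,335,305))):
    x0,y0,x1,y1=b;f=[im[i+k][y0:y1,x0:x1].mean(2).astype(np.float32) for k in(0,1)]
    print(b,cv2.phaseCorrelate(f[0],f[1]))
E
```

```text
cap [0.5695 0.0531 0.099 ] side [0.5692 0.0525 0.099 ] (array([0.5693, 0.0531, 0.0994]), np.float64(0.0001906027526523233))
strip 15.800128114188281 17.951888928708872
off along/across 0.0020146520459003157 0.003434932976645313
(120, 140, 205, 190) ((0.12313290421039369, -0.041708539414063495), 0.8883448560502794)
(195, 220, 240, 262) ((0.4324391943154495, 0.38837067488522337), 0.8578432534064776)
(180, 305, 235, 405) ((0.04287855894017767, -0.01951571286404885), 0.9937680177688598)
(298, 268, 335, 305) ((-0.008872607433151103, -0.00728887595495209), 1.023210420012474)
```

All is within tolerance: 2 mm along, 3.4 mm across, and about 1° of yaw error. I hand it in.

```bash
python3 -c "
from plant import r
print(r.job_done())"
```

```text
the job is handed in; nothing more can be done
None
```

I picked up the clear jar by its cap, kept it upright, turned it −90.5° and set it on the reader's pad. I then opened the gripper, backed away and handed the job in at about 11.5 s. The hand-in reports no verdict.

My last checks from the two cameras:
- **Position:** the jar is about 2 mm along and 3.4 mm across from the ring's centre. The limit is 15 mm each way.
- **Height:** the cap top measures z = 0.099 m, which matches a jar standing on the 4 mm pad.
- **Strip:** it points at 16–18°, against about 16° for the reader. The limit is about 14° of error.
- **Amber jar and pill tray:** neither moved visibly. The amber jar's top-view patch appeared to shift by 0.5 px (about 1 mm), but the side view showed no shift, so I put that down to shadow.
- **Robot:** it is clear of everything, with the gripper open and wrist force near zero.

No check failed. The cameras initially disagreed on the ring's centre by 3–4 mm; I used a point between the two readings.

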